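Hold a spring clip open on a toy-shop counter card

TASK

Ring the counter bell with a full press of its brass plunger to call your colleague over. Then pick up the orange spring clip by its two handles, squeeze it wide open and hold it up gaping around the yellow upright edge of the picture card, coming in from beyond that edge, with one jaw well past the edge on each side and neither touching the card, so that the colleague can slip a price ticket in. Finish still holding the clip open there, and leave the card and all else on the counter where they stand.

Things in the scene. Friction and masses are not known exactly. Their poses are not given: they have to be found in the camera images.
- clip: orange plastic spring clip, 82 x 30 mm high, 70 g, lying on its side, pivot axis upright. Origin: on the pivot at its underside. Shut, x is its line of symmetry, from pivot to jaw tips (42 mm off at +x); handle ends 35 mm off at -x, 47 mm wide over them. Squeezed fully: handles parallel, 26 mm wide, ends 40 mm from the pivot. This body is the lever at +y: it turns by half the opening angle
- clip_lever (a joint): opening angle between the clip's levers: 0 shut, 0.56 rad fully open on its stop, jaw tips 25 mm apart; wide open is over two thirds of that. Takes about 5 N on each handle to start, 9 N to stay fully open; shuts by itself when let go
- clip_tip_a (a point): inner edge of the tip of the clip's jaw on its +y side, at half its height (15 mm above its underside)
- clip_tip_b (a point): the same on the other jaw
- sign: counter sign, loose, 0.5 kg: white picture card 150 mm wide, 3 mm thick, upright in an ash block 110 wide, 55 deep, 25 mm high; card top 123 mm up. Origin under the block's middle; x normal to the card, y along its width, z up. The card reaches 20 mm past the block at each end. Its edge at -y has a yellow margin 12 mm wide
- sign_edge (a point): point on the card's yellow upright edge, in the middle of its thickness, 85 mm above the counter; axes as the sign's, so +y points into the card and -y away from it
- bell_top (a point): top of the bell's brass plunger cap (16 mm across), 59 mm above the counter; the steel bell is 86 mm across on a black foot and stays put
- bell_plunger (a joint): how far the bell's sprung plunger is pressed down: 0 up, 0.006 m fully down, where it takes 5 N
- tea_cup: small stainless steel toy cup with a handle, 64 mm across, 45 mm high; loose, origin under its middle; leave alone
- toy_car: yellow and ash wooden toy car, 120 x 62 x 58 mm; loose, origin under its middle; leave alone
- ring_stacker: stacking-ring toy, coloured rings on a wooden disc, 96 mm across, 125 mm high; loose, origin under its middle; leave alone
- tape_dispenser: black desk tape dispenser, 150 x 62 x 92 mm; loose, origin under its middle; leave alone
- pen_pot: blue metal pen pot, 72 mm across, 100 mm high, pencils in it to 170 mm; loose, origin under its middle; leave alone
- ticket_tray: low open wooden tray of blank price tickets, 130 x 95 x 30 mm; loose, origin under its middle; leave alone
- gift_box: teal gift box with a cream ribbon, 107 x 107 x 84 mm; loose, origin under its middle; leave alone
Things that resemble listed ones, but are neither listed nor needed, are in the scene too. There is more than one size of the clip; the job needs the smallest.

How it is judged:
By the outcome, as a careful person would: the job done as asked, in the order asked, and still so for the second after the job is handed in, while the arm keeps its last pose, push and grip.
It also fails if it takes over 43 s, if anything falls off the work surface, if the arm or the gripper's body presses on something with over 40 N, if the wrist force passes 120 N, or if a joint passes its speed limit or range.

ROBOT

A 6-joint arm with a two-finger parallel gripper is mounted at the origin on the work surface. World frame = base frame: x ahead of the robot, y to its left, z up, the work surface at z = 0. Lengths are in mm, angles in rad, forces in N, time in s.
With the tool pointing down it reaches from about 350 to 725 mm from the base axis. Payload 6 kg.
Tool frame: the origin (TCP) lies midway between the tips of the shut fingers; the grasp point (between the pads) lies manip.grip_depth behind it (manip.grip_depth is the distance from the TCP to the grasp point, in mm); z points along the fingers, y is the direction in which the jaws open and shut (so a half turn about z gives the same grasp; the last joint's range is limited). The gripper opens to 85 mm and grips with 20 to 120 N. Pads are 22 mm wide; open, the fingers measure 114 mm over their backs; the gripper's body (76 mm by 85 mm) begins 54 mm behind the grasp point. The pads swing forward as they close: fully open they stand 13 mm farther back than shut.
Start: joints at [-1.011, 0.04, 0.085, 0, -1.615, -0.334], TCP at [134.343, -584.744, 231.261] pointing down, gripper open.
Joint ranges: [-2.56, 2.56], [-1.29, 2.01], [-1.08, 1.49], [-3.29, 1.98], [-2.81, -0.18], [-2.99, 2.99]. Speed limits (rad/s): [2.57, 2.57, 3.01, 3.14, 3.14, 3.14].

INTERFACE

Orientations are given as a 3x3 rotation matrix whose columns are the frame's x, y, z axes.
In Python, from bench import manip, vision gives the robot as it stands. The module is installed in compiled form; this text tells all that it offers.
- The arm moves only by the tool carry_out, never from a script. Its argument "targets" is a list of rows, each an object of numbers: "tx", "ty", "tz": the shift along the tool's x, y, z in m; "roll": the turn about the tool's z in degrees. A call has 1 to 12 rows; each row is the pose to reach, as a shift and turn from the pose commanded when the call began, along the tool's axes at that moment; what a row does not reach only later rows make up. A row lasts 1/8 s, in which the tool goes at most 62.5 mm and 10.7 degrees, less where a joint would pass 70% of its speed; a pose out of reach is approached as far as the arm can. A call with a gripper value outside its range is refused whole. "claw" is the opening, from -1 (shut) to 1 (fully open), set as the call begins (left out, the last holds). The fingers move at their own pace and stop on an object; "grip_force" is the grip in N (left out, the last holds). Time passes only in rows, so rows that repeat a pose let the fingers close. It gives the time, the measured TCP pose, the force and the opening at its end, in the units of the state.
- manip.state(): the state, without advancing time (a new reading comes with each control period).
- vision.grab_frame(name): name is "scene" or "top" or "wrist"; returns a dict with "color" (420x560x3 uint8, red, green, blue), "fx", "fy", "cx", "cy" (pixels), "R" (3x3) and "t" (3): a world point X has camera coordinates R X + t; the wrist camera has in their place "tool_from_camera" (4x4, takes a point from camera to tool coordinates, whose origin is the TCP and whose axes are the flange's). Camera axes: x right, y down, z forward; pixel columns grow to the right and rows downward; lengths in mm; the calibration is good to about 2 mm. A picture is of the moment at which its call begins: read the wrist's pose just before it. There is no depth.
- manip.job_done(): hands the job in, once; it reports no verdict.
The state is a dict: "time_s": time; "joint_positions": joint angles; "qd": joint speeds; "effort": joint torques, N m; "tcp_pos": TCP position; "ee_rot": TCP orientation; "ft_force": force on the tool from outside, world axes, zero at the start; "torque": the same for the moment, N m; "width": opening from 0.0 (shut) to 1.0 (fully open).
Only numpy, scipy, OpenCV 4.12 (cv2) and the standard library are available. Lean on these libraries where they do the work, as an engineer would, in place of code of your own. Each camera call takes 0.05 s, during which the arm holds its last target. There are 200 camera calls.

## Working session

There is one attempt and no reset: what is moved stays moved. The work goes in short steps, Python scripts to look and compute and a tool call to move; the robot and the scene stay as the last step left them, time stands still between calls to the robot, and variables do not carry over. Pictures are saved under pics/ and viewed, about 8 in all and at most 12, crops included, and the job is handed in when it is done.

Besides the shell and the picture viewer there is one more tool, called after "Request:" as name([rows], argument=value, ...), one row to a line, values as JSON. carry_out: Moves the arm, as the interface text tells. Its arguments: {"type":"object","properties":{"targets":{"type":"array","items":{"type":"object","properties":{"tx":{"type":"number"},"ty":{"type":"number"},"tz":{"type":"number"},"roll":{"type":"number"}}}},"claw":{"type":"number"},"grip_force":{"type":"number"}},"required":["targets"]}

```bash
mkdir -p pics
cat > h.py <<'E'
import numpy as np, cv2
from bench import manip, vision
def grab(n):
    s=manip.state(); f=vision.grab_frame(n); return s,f
def save(f,name,crop=None,k=1):
    im=cv2.cvtColor(np.asarray(f["color"]),cv2.COLOR_RGB2BGR)
    if crop: im=im[crop[1]:crop[3],crop[0]:crop[2]]
    cv2.imwrite("pics/"+name,cv2.resize(im,None,fx=k,fy=k,interpolation=cv2.INTER_CUBIC))
def ray(f,u,v,s=None):
    d=np.array([(u-f["cx"])/f["fx"],(v-f["cy"])/f["fy"],1.])
    if "R" in f:
        R=np.array(f["R"]);t=np.array(f["t"]); return -R.T@t, R.T@d
    T=np.array(f["tool_from_camera"]);E=np.array(s["ee_rot"]);p=np.array(s["tcp_pos"])
    return E@T[:3,3]+p, E@T[:3,:3]@d
def onz(f,u,v,z,s=None):
    o,d=ray(f,u,v,s); return o+d*(z-o[2])/d[2]
def proj(f,X,s=None):
    X=np.array(X,float)
    if "R" in f: c=np.array(f["R"])@X+np.array(f["t"])
    else:
        T=np.array(f["tool_from_camera"]);c=T[:3,:3].T@(np.array(s["ee_rot"]).T@(X-np.array(s["tcp_pos"]))-T[:3,3])
    return np.array([f["fx"]*c[0]/c[2]+f["cx"],f["fy"]*c[1]/c[2]+f["cy"]])
E
python3 - <<'E'
from h import *
s,f=grab("top"); save(f,"top.png",k=1.4)
s,g=grab("scene"); save(g,"scene.png",k=1.4)
print(s, manip.grip_depth)
for q in (f,g): print(q["fx"],q["cx"],q["cy"],ray(q,280,210))
print(onz(f,0,0,0),onz(f,559,419,0))
E
```

```text
{'time_s': 0.05, 'joint_positions': array([-1.01128559e+00,  4.07950812e-02,  8.38133570e-02, -4.74914337e-04,
       -1.61548958e+00, -3.33691183e-01]), 'qd': array([-0.00031636, -0.00047904,  0.00103144,  0.00165933,  0.00115013,
        0.00095187]), 'effort': array([-3.88374217e-03, -3.69682109e+01,  3.48617148e+01,  6.96207494e+00,
       -4.70312298e-03, -1.75619323e-05]), 'tcp_pos': array([ 134.34988694, -584.43023151,  230.28753474]), 'ee_rot': array([[-9.74606245e-01, -2.23925056e-01, -4.86938697e-04],
       [-2.23925563e-01,  9.74604817e-01,  1.67139287e-03],
       [ 1.00306057e-04,  1.73798795e-03, -9.99998485e-01]]), 'ft_force': array([-0.45263186, -0.00637195,  0.13742769]), 'torque': array([ 0.02479056, -0.00593051,  0.00810998]), 'width': 1.0009677106588877} 18.700000000000003
515.5849311868591 273.14086850763016 210.37577198980992 (array([ 288.38374126,   34.81435484, 1664.12630617]), array([ 0.14817499, -0.01515427, -0.9889348 ]))
487.13499064079724 276.9535077965857 211.34429123478506 (array([1519.75159796,  289.49299523,  873.85945807]), array([-0.76304648, -0.19952514, -0.61481421]))
[1257.51328912  989.92391722    0.        ] [ -99.8770918  -860.38008616    0.        ]
```

View pics/top.png

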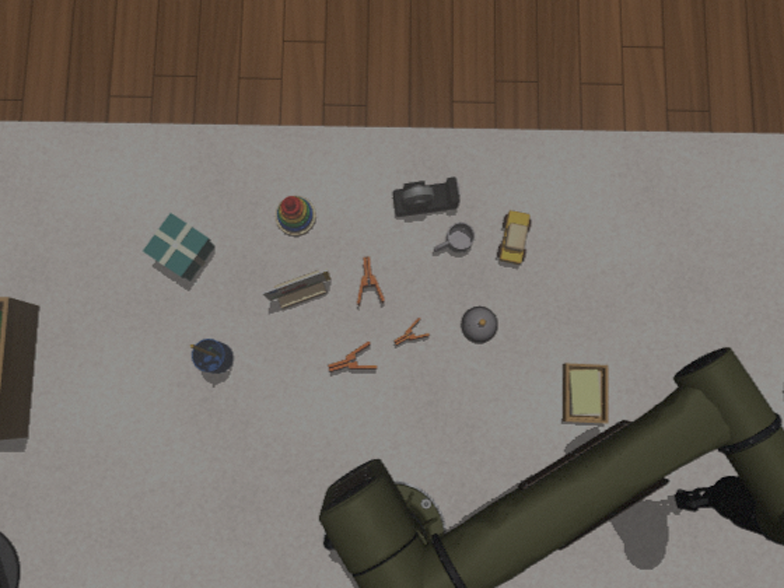

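View pics/scene.png

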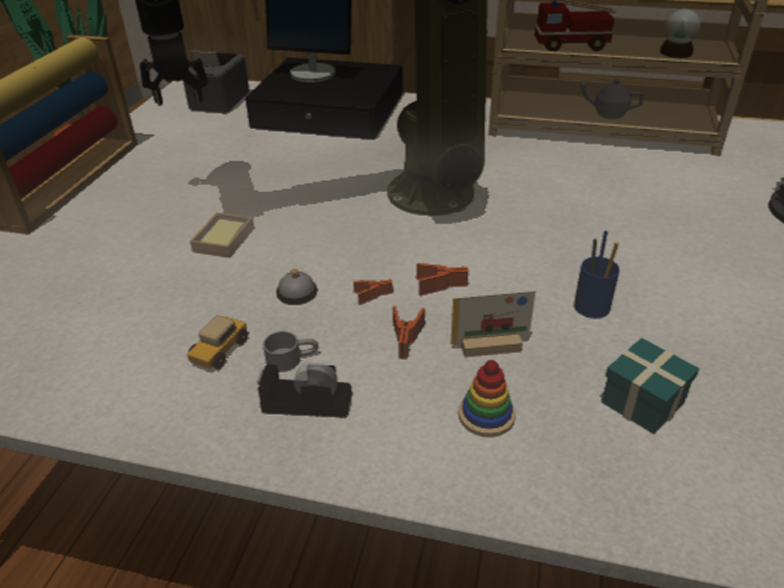

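The top view shows three orange clips, at enlarged pixels (370,282), (411,333) and (352,360). The one at (411,333) is clearly the smallest. The bell is at (480,323). The sign runs from (265,295) to (330,275), and the scene view puts its yellow edge at the right end of that span (world -y). I'll measure these and confirm the clip in one enlarged crop.

```bash
cat > a.py <<'E'
from h import *
s,f=grab("top"); im=np.asarray(f["color"]); hsv=cv2.cvtColor(im,cv2.COLOR_RGB2HSV)
m=((hsv[...,0]<13)&(hsv[...,1]>130)&(hsv[...,2]>90)).astype(np.uint8); m[:150]*=1
n,l,st,c=cv2.connectedComponentsWithStats(m)
for i in range(1,n):
    if st[i,4]>15: 
        print(st[i],c[i].round(1),onz(f,*c[i],28).round(0))
        if abs(c[i][0]-293)<12 and abs(c[i][1]-238)<12:
            print(cv2.boxPoints(cv2.minAreaRect(np.argwhere(l==i)[:,::-1].astype(np.float32))).round(1))
save(f,"crop.png",(170,170,370,290),4)
for nm,u,v,z in(("bell",481/1.4,322.5/1.4,59),("signR",330/1.4,272/1.4,123),("signL",265/1.4,294/1.4,123)): print(nm,onz(f,u,v,z).round(0))
_,g=grab("scene")
for nm,u,v,z in(("bell",295/1.4,272/1.4,59),("signR",454/1.4,300/1.4,123),("signL",534/1.4,292/1.4,123)): print(nm,onz(g,u,v,z).round(0))
E
python3 a.py
```

```text
[200 141   6  10  21] [202.5 146.2] [740. 266.  28.]
[205 141  11  11  40] [211.7 145.5] [743. 236.  28.]
[264 195   5   8  22] [265.7 199.3] [568.  56.  28.]
[258 198   4   8  22] [259.5 201. ] [562.  76.  28.]
[235 245  33  20 119] [249.8 257.7] [379. 103.  28.]
bell [ 468. -190.   59.]
signR [565. 146. 123.]
signL [515. 285. 123.]
bell [ 481. -185.   59.]
signR [581. 157. 123.]
signL [527. 292. 123.]
```

View pics/crop.png

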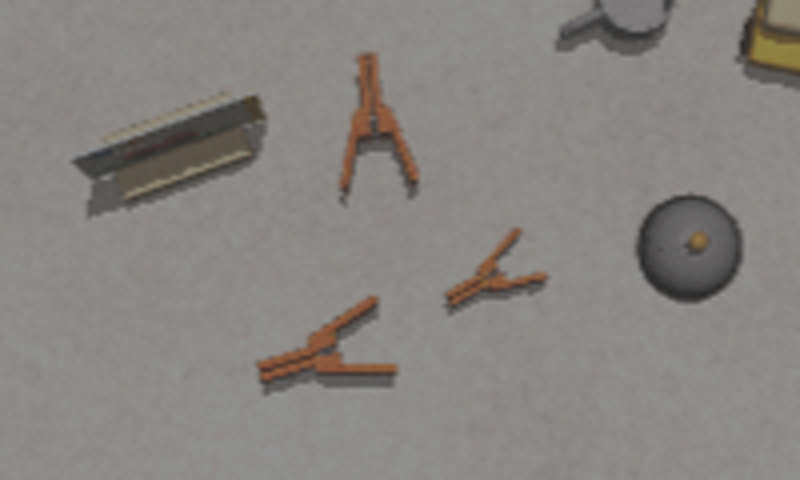

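Crop: the smallest clip has its jaw tips at crop (450,300), pivot at about (487,283) and handle ends at (520,232) and (546,277). The other two clips are visibly larger, so this is the target. The bell plunger is at (699,241), and the yellow sign corner is near (262,97).

Run:
```python
from h import *
_,f=grab("top"); s,w=grab("wrist")
print(np.array(w["tool_from_camera"]).round(3),w["fx"],w["cx"],w["cy"])
px=lambda u,v:(u/4+170,v/4+170)
for n,u,v,z in(("bell",699,241,59),("tips",450,298,30),("piv",487,281,30),("h1",520,232,30),("h2",546,277,30),("sR",262,97,123),("sL",75,160,123)):
    print(n,onz(f,*px(u,v),z).round(0))
E=np.array(s["ee_rot"]); print((E.T@(np.array([440,-150,235])-s["tcp_pos"])).round(0))
```

```text
[[ 0.00000e+00 -9.55000e-01 -2.98000e-01  7.52780e+01]
 [ 1.00000e+00 -0.00000e+00  1.00000e-03  2.89000e-01]
 [-1.00000e-03 -2.98000e-01  9.55000e-01 -1.42835e+02]
 [ 0.00000e+00  0.00000e+00  0.00000e+00  1.00000e+00]] 367.24527909631615 276.91729398712323 205.76618548102473
bell [ 468. -193.   59.]
tips [423.   0.  30.]
piv [437. -29.  30.]
h1 [476. -55.  30.]
h2 [441. -76.  30.]
sR [565. 147. 123.]
sL [515. 287. 123.]
[-395.  355.   -4.]
```

Request:
carry_out([
  {"tx":-0.06,"ty":0.057,"tz":-0.005,"roll":-10},
  {"tx":-0.12,"ty":0.114,"tz":-0.01,"roll":-20},
  {"tx":-0.18,"ty":0.17,"tz":-0.02,"roll":-30},
  {"tx":-0.24,"ty":0.227,"tz":-0.03,"roll":-40},
  {"tx":-0.3,"ty":0.284,"tz":-0.03,"roll":-50},
  {"tx":-0.36,"ty":0.341,"tz":-0.03,"roll":-60},
  {"tx":-0.414,"ty":0.392,"tz":-0.03,"roll":-70},
  {"tx":-0.414,"ty":0.392,"tz":-0.03,"roll":-80},
  {"tx":-0.414,"ty":0.392,"tz":-0.03,"roll":-90},
  {"tx":-0.414,"ty":0.392,"tz":-0.03,"roll":-100},
  {"tx":-0.414,"ty":0.392,"tz":-0.03,"roll":-102},
  {"tx":-0.414,"ty":0.392,"tz":-0.03,"roll":-102},
], claw=-1, grip_force=30)

```text
time_s: 1.8
tcp_pos: [449.8, -110.6, 261.5]
ee_rot: [[0.419, -0.908, 0.0], [-0.908, -0.419, -0.0], [0.0, -0.0, -1.0]]
ft_force: [-0.3, -1.2, -0.1]
width: -0.0
```

Run:
```python
from h import *
s,w=grab("wrist"); save(w,"w1.png",k=1.4); np.savez("w1.npz",**{k:np.asarray(v) for k,v in w.items()},tcp_pos=s["tcp_pos"],ee_rot=s["ee_rot"])
print(s["time_s"],s["tcp_pos"],np.array(s["ee_rot"]).round(3),s["joint_positions"].round(2),s["ft_force"],s["width"])
for n,X in(("bell",[468,-193,59]),("piv",[437,-29,30]),("sR",[565,147,123])): print(n,proj(w,X,s).round(0)*1.4)
```

```text
1.8 [ 449.7851039  -110.58521311  261.46041718] [[ 0.419 -0.908  0.   ]
 [-0.908 -0.419 -0.   ]
 [ 0.    -0.    -1.   ]] [ 0.2  -0.32 -0.19  0.   -1.71  0.23] [-0.3477244  -1.21350618 -0.07784659] -0.0004928598037532357
bell [417.2 116.2]
piv [359.8 334.6]
sR [ 74.2 533.4]
```

View pics/w1.png

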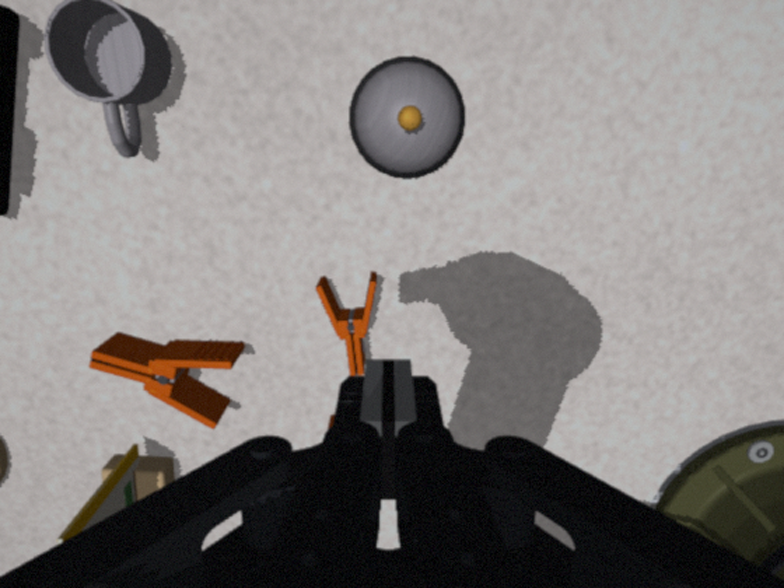

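The wrist view shows the bell plunger at (409,117). The small clip's handle ends are at (320,280) and (375,273), with its pivot at (352,325). The card's yellow edge runs from about (138,447) at the bottom to (65,538) at the top.

Run:
```python
from h import *
d=np.load("w1.npz"); w={k:d[k] for k in d}; s=w
im=w["color"]; hsv=cv2.cvtColor(im,cv2.COLOR_RGB2HSV); H,S,V=[hsv[...,i].astype(int) for i in range(3)]
m=np.zeros(H.shape,np.uint8); m[60:110,260:320]=((S>100)&(V>80))[60:110,260:320]
M=cv2.moments(m,True); u,v=M["m10"]/M["m00"],M["m01"]/M["m00"]; b=onz(w,u,v,57,s)
print("bell",u,v,M["m00"],b.round(1))
for n,u,v,z in(("h1",320,280,30),("h2",375,273,30),("piv",352,325,30),("edgetop",65,538,123),("edgebot",138,447,25)): print(n,onz(w,u/1.4,v/1.4,z,s).round(1))
E=w["ee_rot"]; print("to bell", (E.T@(b-w["tcp_pos"])).round(1))
```

```text
bell 292.4330357142857 83.99553571428571 224.0 [ 472.2 -190.2   57. ]
h1 [482.6 -57.   30. ]
h2 [447.  -79.5  30. ]
piv [445.9 -33.6  30. ]
edgetop [569.5 153.2 123. ]
edgebot [567.  147.8  25. ]
to bell [ 81.7  13.1 204.5]
```

Request:
carry_out([
  {"tx":0.04,"ty":0.006,"tz":0.03},
  {"tx":0.082,"ty":0.013,"tz":0.07},
  {"tx":0.082,"ty":0.013,"tz":0.13},
  {"tx":0.082,"ty":0.013,"tz":0.18},
  {"tx":0.082,"ty":0.013,"tz":0.197},
  {"tx":0.082,"ty":0.013,"tz":0.202},
  {"tx":0.082,"ty":0.013,"tz":0.206},
  {"tx":0.082,"ty":0.013,"tz":0.209},
  {"tx":0.082,"ty":0.013,"tz":0.209},
  {"tx":0.082,"ty":0.013,"tz":0.209},
])

```text
validation failed for argument at $.ta...
```

Request:
carry_out([
  {"tx":0.04,"ty":0.006,"tz":0.03,"roll":0},
  {"tx":0.082,"ty":0.013,"tz":0.07,"roll":0},
  {"tx":0.082,"ty":0.013,"tz":0.13,"roll":0},
  {"tx":0.082,"ty":0.013,"tz":0.18,"roll":0},
  {"tx":0.082,"ty":0.013,"tz":0.197,"roll":0},
  {"tx":0.082,"ty":0.013,"tz":0.202,"roll":0},
  {"tx":0.082,"ty":0.013,"tz":0.206,"roll":0},
  {"tx":0.082,"ty":0.013,"tz":0.209,"roll":0},
  {"tx":0.082,"ty":0.013,"tz":0.209,"roll":0},
  {"tx":0.082,"ty":0.013,"tz":0.209,"roll":0},
])

```text
time_s: 3.1
tcp_pos: [473.9, -190.2, 53.7]
ee_rot: [[0.422, -0.907, 0.003], [-0.907, -0.422, -0.001], [0.002, -0.002, -1.0]]
ft_force: [1.7, -2.7, 3.7]
width: 0.001
```

Force is 3.7 N at z = 53.7, so the plunger is not quite at its stop yet. I'll press further.

Request:
carry_out([
  {"tx":0,"ty":0,"tz":0.001,"roll":0},
  {"tx":0,"ty":0,"tz":0.002,"roll":0},
  {"tx":0,"ty":0,"tz":0.003,"roll":0},
  {"tx":0,"ty":0,"tz":0.003,"roll":0},
])

```text
time_s: 3.6
tcp_pos: [474.1, -190.3, 52.6]
ee_rot: [[0.422, -0.906, 0.003], [-0.906, -0.422, -0.002], [0.003, -0.002, -1.0]]
ft_force: [-3.2, 1.6, 17.5]
width: 0.001
```

The plunger bottomed out at 17.5 N, so that was a full press. Next I lift and go over the clip handles.

Request:
carry_out([
  {"tx":0,"ty":0,"tz":-0.03,"roll":0},
  {"tx":0,"ty":0,"tz":-0.08,"roll":0},
  {"tx":-0.05,"ty":-0.018,"tz":-0.09,"roll":-4},
  {"tx":-0.1,"ty":-0.036,"tz":-0.09,"roll":-7},
  {"tx":-0.119,"ty":-0.042,"tz":-0.09,"roll":-7},
])

```text
time_s: 4.22
tcp_pos: [460.0, -61.6, 138.5]
ee_rot: [[0.531, -0.847, -0.001], [-0.847, -0.531, 0.002], [-0.002, 0.0, -1.0]]
ft_force: [0.8, 0.2, 0.2]
width: 0.001
```

Request:
carry_out([
  {"tx":0,"ty":0,"tz":0,"roll":0},
  {"tx":0,"ty":0,"tz":0,"roll":0},
  {"tx":0,"ty":0,"tz":0,"roll":0},
  {"tx":0,"ty":0,"tz":0,"roll":0},
  {"tx":0,"ty":0,"tz":0,"roll":0},
], claw=1)

```text
time_s: 4.85
tcp_pos: [460.7, -64.6, 139.1]
ee_rot: [[0.528, -0.849, -0.0], [-0.849, -0.528, 0.0], [-0.0, 0.0, -1.0]]
ft_force: [0.5, -1.1, -0.3]
width: 0.995
```

```bash
cat > look.py <<'E'
import sys
from h import *
s,w=grab("wrist"); n=sys.argv[1]; save(w,n+".png",k=1.4); np.savez(n+".npz",**{k:np.asarray(v) for k,v in w.items()},tcp_pos=s["tcp_pos"],ee_rot=s["ee_rot"])
print(s["time_s"],s["tcp_pos"].round(1),np.array(s["ee_rot"]).round(3).tolist(),s["joint_positions"].round(2),s["ft_force"].round(1),s["width"])
E
python3 look.py w2
```

```text
4.85 [460.7 -64.6 139.1] [[0.528, -0.849, -0.0], [-0.849, -0.528, 0.0], [-0.0, 0.0, -1.0]] [ 0.3  -0.32 -0.41 -0.   -1.49  0.26] [ 0.5 -1.1 -0.3] 0.9946083115122589
```

View pics/w2.png

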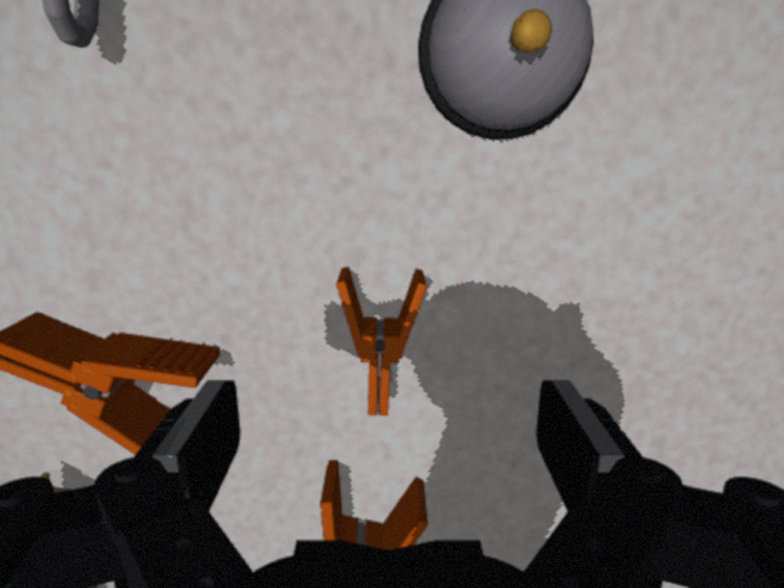

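The wrist view shows the small clip clear of its neighbours. Handle ends are at (344,268) and (421,272), the pivot at (380,345) and the jaw tips at (378,413). The large clip at left (nearest point 218,352) stays well outside where the fingers will land.

Run:
```python
from h import *
d=np.load("w2.npz"); w={k:d[k] for k in d}
P={}
for n,u,v in(("h1",344,267),("h2",421,271),("piv",380,347),("tips",378,414)):
    X=onz(w,u/1.4,v/1.4,30,w); P[n]=w["ee_rot"].T@(X-w["tcp_pos"]); print(n,X.round(1),P[n].round(1))
# colour-masked extents
hsv=cv2.cvtColor(w["color"],cv2.COLOR_RGB2HSV); m=((hsv[...,0]<13)&(hsv[...,1]>150)&(hsv[...,2]>60)).astype(np.uint8)
n,l,st,c=cv2.connectedComponentsWithStats(m)
for i in range(1,n):
    if st[i,4]>100: print(st[i],(st[i][:2]*1.4).round(),(c[i]*1.4).round())
mid=(P["h1"]+P["h2"])/2; a=mid-P["tips"]; print("axis deg in tool (x->y)",np.degrees(np.arctan2(a[1],a[0])),"len",np.hypot(*a[:2]),np.hypot(*(P["h1"]-P["h2"])[:2]))
```

```text
h1 [484.7 -59.5  30. ] [  8.3 -23.1 109.1]
h2 [450.4 -78.3  30. ] [  6.2  16.  109.1]
piv [446.  -31.6  30. ] [-35.8  -5.  109.2]
tips [425.7   3.5  30. ] [-76.3  -6.3 109.2]
[241 192  29 104 763] [337. 269.] [361. 340.]
[271 193  33 104 748] [379. 270.] [399. 338.]
[   0  224  155  101 4409] [  0. 314.] [ 98. 368.]
[229 329  12  57 367] [321. 461.] [328. 503.]
[261 342  44  50 966] [365. 479.] [399. 522.]
axis deg in tool (x->y) 1.895905670729285 len 83.6588566722629 39.148921437710705
```

Request:
carry_out([
  {"tx":-0.006,"ty":-0.005,"tz":0.04,"roll":1},
  {"tx":-0.006,"ty":-0.005,"tz":0.08,"roll":1},
  {"tx":-0.006,"ty":-0.005,"tz":0.11,"roll":1},
  {"tx":-0.006,"ty":-0.005,"tz":0.13,"roll":1},
  {"tx":-0.006,"ty":-0.005,"tz":0.137,"roll":1},
  {"tx":-0.006,"ty":-0.005,"tz":0.137,"roll":1},
])

```text
time_s: 5.65
tcp_pos: [461.9, -56.6, 2.5]
ee_rot: [[0.514, -0.858, -0.0], [-0.858, -0.514, -0.0], [0.0, 0.0, -1.0]]
ft_force: [0.1, -1.5, 0.6]
width: 0.999
```

Request:
carry_out([
  {"tx":0,"ty":0,"tz":0,"roll":0},
  {"tx":0,"ty":0,"tz":0,"roll":0},
  {"tx":0,"ty":0,"tz":0,"roll":0},
  {"tx":0,"ty":0,"tz":0,"roll":0},
  {"tx":0,"ty":0,"tz":0,"roll":0},
  {"tx":0,"ty":0,"tz":0,"roll":0},
  {"tx":0,"ty":0,"tz":0,"roll":0},
  {"tx":0,"ty":0,"tz":0,"roll":0},
], claw=-1, grip_force=40)

```text
time_s: 6.65
tcp_pos: [464.0, -56.8, 5.3]
ee_rot: [[0.515, -0.857, 0.005], [-0.857, -0.515, -0.001], [0.003, -0.004, -1.0]]
ft_force: [-0.1, -0.9, 8.8]
width: 0.291
```

The gripper closed to 0.29, about 25 mm, so the handles are fully squeezed. I'll lift, turn to the card's direction and look at the yellow edge from the side.

Request:
carry_out([
  {"tx":0,"ty":0,"tz":-0.03,"roll":0},
  {"tx":0,"ty":0,"tz":-0.08,"roll":0},
  {"tx":-0.02,"ty":-0.01,"tz":-0.13,"roll":3},
  {"tx":-0.05,"ty":-0.03,"tz":-0.17,"roll":7},
  {"tx":-0.08,"ty":-0.05,"tz":-0.195,"roll":11},
  {"tx":-0.091,"ty":-0.057,"tz":-0.195,"roll":11},
  {"tx":-0.091,"ty":-0.057,"tz":-0.195,"roll":11},
  {"tx":-0.091,"ty":-0.057,"tz":-0.195,"roll":11},
  {"tx":-0.091,"ty":-0.057,"tz":-0.195,"roll":11},
])

```text
time_s: 7.78
tcp_pos: [463.7, 50.0, 196.6]
ee_rot: [[0.34, -0.94, -0.001], [-0.94, -0.34, -0.001], [0.0, 0.001, -1.0]]
ft_force: [0.4, 0.0, -0.7]
width: 0.284
```

```bash
python3 look.py w3
```

```text
7.775 [463.7  50.  196.6] [[0.34, -0.94, -0.001], [-0.94, -0.34, -0.001], [0.0, 0.001, -1.0]] [ 0.54 -0.33 -0.31 -0.   -1.59 -0.2 ] [ 0.4  0.  -0.7] 0.28442627530480225
```

View pics/w3.png

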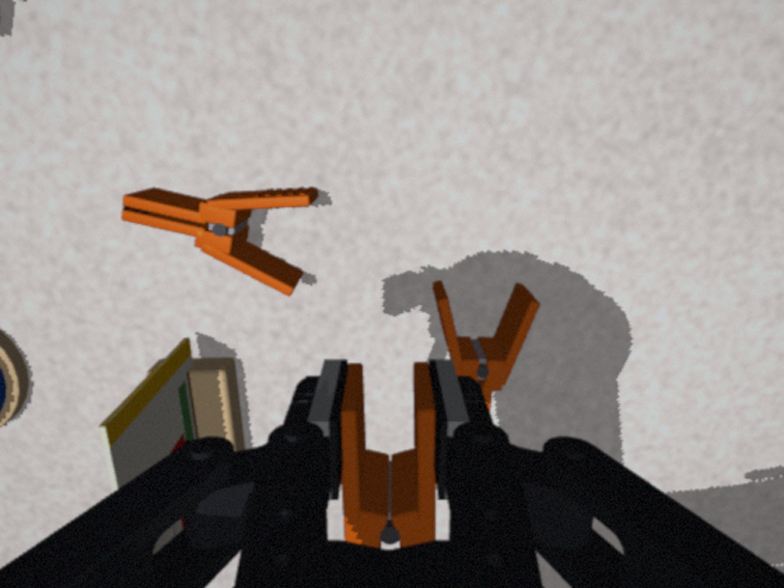

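The clip is held squarely. Its handles are parallel between the pads and the pivot is at (390,530). The card's yellow edge runs from bottom (188,340) to top corner (102,425), and the card's top edge continues down to about (118,488).

Run:
```python
from h import *
d=np.load("w3.npz"); w={k:d[k] for k in d}
q=lambda u,v,z: onz(w,u/1.4,v/1.4,z,w)
A=q(102,425,123);B=q(118,488,123); C=q(188,339,10); C2=q(188,339,25)
print(A.round(1),B.round(1),"bottom z10/25",C.round(1),C2.round(1))
u=B-A; print("dir deg",np.degrees(np.arctan2(u[1],u[0])),np.hypot(*u[:2]))
# crop for exact top-edge line
save({"color":w["color"]},"w3c.png",(55,230,155,370),4)
E=w["ee_rot"];p=w["tcp_pos"]
for n,U,V,z in(("piv",390,530,-25),("hL",345,363,-25),("hR",432,363,-25)):
    o,dd=ray(w,U/1.4,V/1.4,w); zz=p[2]-z; X=o+dd*(zz-o[2])/dd[2]; print(n,(E.T@(X-p)).round(1))
```

```text
[573.  154.3 123. ] [558.8 187.6 123. ] bottom z10/25 [572.5 157.7  10. ] [568.8 149.6  25. ]
dir deg 113.08185742515228 36.23387518413708
piv [-32.4  -0.3 -25. ]
hL [ 19.3 -11.7 -25. ]
hR [ 19.3  10.2 -25. ]
```

View pics/w3c.png

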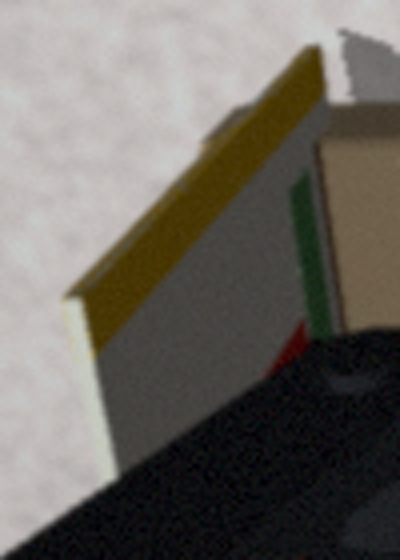

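Run:
```python
from h import *
d=np.load("w3.npz"); w={k:d[k] for k in d}
q=lambda u,v,z: onz(w,u/4+55,v/4+230,z,w)
A=q(75,297,123);B=q(111,473,123);n1=q(65,297,123);n2=q(86,297,123); f1=q(86,299,123); f2=q(119,469,123)
u=B-A; print(A.round(1),B.round(1),"dir",np.degrees(np.arctan2(u[1],u[0])),"face dir",np.degrees(np.arctan2(*(f2-f1)[1::-1])),"thick",np.hypot(*(n1-n2)[:2]))
for z in(10,15,20,25): print(z,q(318,46,z).round(1))
# block near side: bottom tip corners; sign dir from top camera with colour-free endpoints
_,f=grab("top"); save(f,"sg.png",(180,180,250,225),8)
```

```text
[572.3 154.6 123. ] [559.8 187.7 123. ] dir 110.64711124548047 face dir 110.24943770742091 thick 3.533917368498591
10 [572.4 157.   10. ]
15 [571.2 154.3  15. ]
20 [570.  151.6  20. ]
25 [568.7 148.9  25. ]
```

View pics/sg.png

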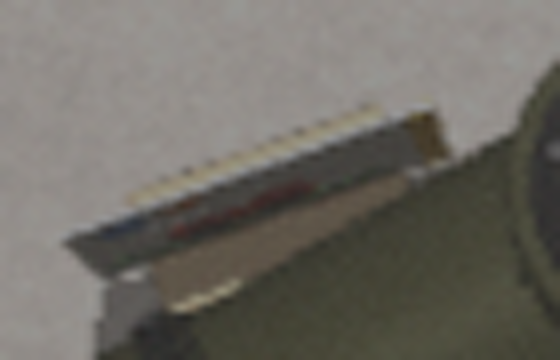

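The card edge is at (572, 155) and heads along 110.3°. The held clip's axis is at 109.9° and centred. Next I go to a point 70 mm outside the edge and descend.

Request:
carry_out([
  {"tx":0.02,"ty":-0.045,"tz":0,"roll":0},
  {"tx":0.045,"ty":-0.095,"tz":0,"roll":0},
  {"tx":0.062,"ty":-0.138,"tz":0.02,"roll":0},
  {"tx":0.062,"ty":-0.138,"tz":0.06,"roll":0},
  {"tx":0.062,"ty":-0.138,"tz":0.1,"roll":0},
  {"tx":0.062,"ty":-0.138,"tz":0.121,"roll":0},
  {"tx":0.062,"ty":-0.138,"tz":0.121,"roll":0},
  {"tx":0.062,"ty":-0.138,"tz":0.121,"roll":0},
  {"tx":0.062,"ty":-0.138,"tz":0.121,"roll":0},
])

```text
time_s: 9.0
tcp_pos: [615.6, 39.8, 78.1]
ee_rot: [[0.341, -0.94, 0.003], [-0.94, -0.341, 0.001], [0.0, -0.003, -1.0]]
ft_force: [-0.1, -0.1, -0.3]
width: 0.287
```

Run:
```python
from h import *
s,f=grab("scene"); save(f,"sc2.png",(230,140,430,290),4)
_,t=grab("top"); 
E=np.array(s["ee_rot"]);p=s["tcp_pos"];print(s["time_s"],p.round(1),E.round(3).tolist(),s["width"],s["ft_force"].round(1))
for n,X in(("edgetop",[572.3,154.6,123]),("edge85",[572.3,154.6,85]),("clip tipmid",p+E@[-72,0,-10])):
    print(n,((proj(f,X)-[230,140])*4).round(0))
tgt=np.array([591,104,75.3]); print((E.T@(tgt-p)).round(1))
```

```text
9.0 [615.6  39.8  78.1] [[0.341, -0.94, 0.003], [-0.94, -0.341, 0.001], [0.0, -0.003, -1.0]] 0.286843156477628 [-0.1 -0.1 -0.3]
edgetop [376. 289.]
edge85 [374. 336.]
clip tipmid [295. 340.]
[-68.8   1.3   2.8]
```

View pics/sc2.png

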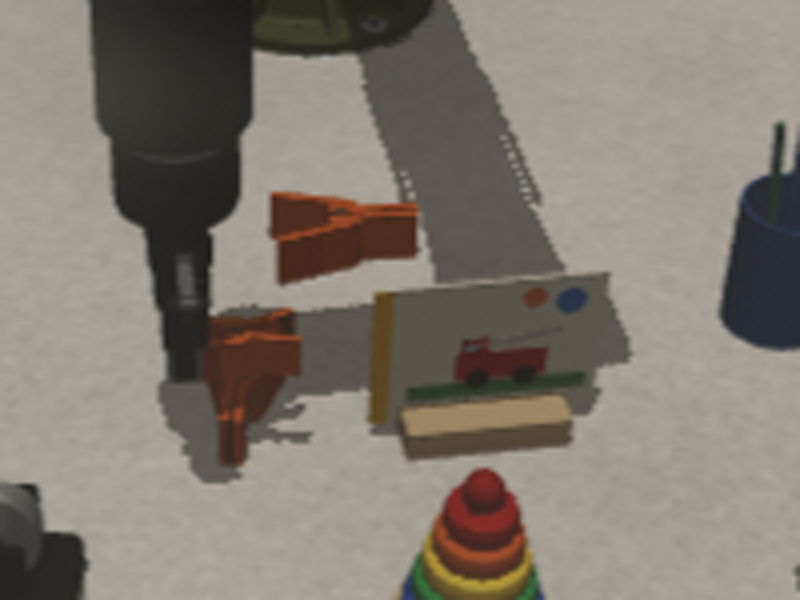

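The scene view shows the clip gaping, with jaw tips averaging about (296,342) against a predicted (295,340). The yellow card corner is at (375,293) against a predicted (376,289). The two agree, so I advance along the card's line.

Request:
carry_out([
  {"tx":-0.012,"ty":0.001,"tz":0.001,"roll":0},
  {"tx":-0.024,"ty":0.001,"tz":0.001,"roll":0},
  {"tx":-0.034,"ty":0.001,"tz":0.001,"roll":0},
  {"tx":-0.043,"ty":0.001,"tz":0.001,"roll":0},
  {"tx":-0.051,"ty":0.001,"tz":0.001,"roll":0},
  {"tx":-0.058,"ty":0.001,"tz":0.001,"roll":0},
  {"tx":-0.064,"ty":0.001,"tz":0.001,"roll":0},
  {"tx":-0.069,"ty":0.001,"tz":0.001,"roll":0},
  {"tx":-0.069,"ty":0.001,"tz":0.001,"roll":0},
  {"tx":-0.069,"ty":0.001,"tz":0.001,"roll":0},
])

```text
time_s: 10.35
tcp_pos: [590.4, 104.0, 75.3]
ee_rot: [[0.341, -0.94, -0.0], [-0.94, -0.341, 0.0], [-0.0, 0.0, -1.0]]
ft_force: [0.7, -0.0, -0.7]
width: 0.286
```

Run:
```python
from h import *
s,f=grab("scene"); _,t=grab("top")
a=cv2.resize(cv2.cvtColor(f["color"],cv2.COLOR_RGB2BGR)[185:285,270:370],None,fx=5,fy=5,interpolation=cv2.INTER_CUBIC)
b=cv2.resize(cv2.cvtColor(t["color"],cv2.COLOR_RGB2BGR)[160:220,190:250],None,fx=5,fy=5,interpolation=cv2.INTER_CUBIC)
im=np.zeros((500,800,3),np.uint8); im[:,:500]=a; im[:300,500:]=b; cv2.imwrite("pics/fin.png",im)
E=np.array(s["ee_rot"]);p=s["tcp_pos"];print(s["time_s"],p.round(1),E.round(3).tolist(),s["width"],s["ft_force"].round(1),s["torque"].round(2))
for n,X in(("edgetop",[572.3,154.6,123]),("edge85",[572.3,154.6,85]),("clip tipmid",p+E@[-72,0,-10]),("tipA",p+E@[-70,12,-10]),("tipB",p+E@[-70,-12,-10])):
    print(n,((proj(f,X)-[270,185])*5).round(0),((proj(t,X)-[190,160])*5).round(0))
e=np.array([572.3,154.6,85]); print("edge in tool",(E.T@(e-p)).round(1))
```

```text
10.35 [590.4 104.   75.3] [[0.341, -0.94, -0.0], [-0.94, -0.341, 0.0], [-0.0, 0.0, -1.0]] 0.28608344356767673 [ 0.7 -0.  -0.7] [-0.06  0.02 -0.04]
edgetop [270. 136.] [215. 160.]
edge85 [267. 195.] [220. 171.]
clip tipmid [303. 191.] [192. 181.]
tipA [294. 176.] [201. 198.]
tipB [303. 206.] [189. 162.]
edge in tool [-53.7  -0.3  -9.7]
```

View pics/fin.png

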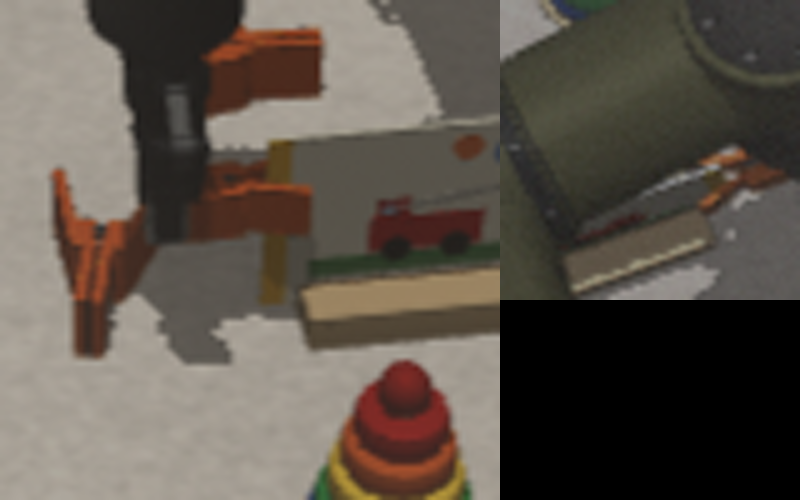

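The final view shows the near jaw's tip at (311,211), past the yellow edge, and the far jaw behind the card. In the top inset the yellow edge at (712,180) sits between the two jaws. The card corner is still at (270,138) and the wrist force is about 1 N, so I'm handing in.

```bash
python3 -c "
from bench import manip
print(manip.job_done()); s=manip.state(); print(s['time_s'],s['tcp_pos'],s['width'],s['ft_force'])"
```

```text
the job is handed in; nothing more can be done
None
the job is handed in; nothing more can be done
```

I rang the bell and then held the small orange clip open around the card's yellow edge. The job was handed in at 10.4 s, well inside the 43 s limit.

- **Bell:** I pressed the plunger until the force jumped to 17.5 N at z = 52.6. It takes 5 N fully down, so this was its stop.
- **Clip:** I picked up the smallest of the three clips by its handles. The gripper held a steady opening of about 24–25 mm against a nominal 26 mm, so the handles are fully squeezed.
- **Position:** The tips are an estimated 18–20 mm past the edge, about 85 mm above the counter, with one jaw on each side. The edge measured 0.3 mm off the clip's centre line.
- **Contact and disturbance:** Wrist force was about 1 N at the end. The yellow corner stayed within half a camera pixel of where I had measured it, so the card shows no sign of contact.

**Checks that disagreed:**
- My first rough readings of the sign and bell differed by up to 20 mm between cameras. I re-measured both with the wrist camera.
- The fingertips pressed the counter at about 9 N while closing on the clip.
- In the final picture the near jaw tip sat about 3 mm deeper than predicted, still clear of the card.
- The arm partly hid the far jaw in the top view, so I did not measure its clearance directly.

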